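# Shingle printed panels on the drying board

## Task

Shingle the three printed panels along the drying board, straight and centred across it, print side up: first slide the longest flat under the fixed bar until it is home against the end stop, then lay the middle-sized one with its stop-side end lapped over the bare end of the longest and its other end down on the board, then the shortest lapped over the middle-sized one in the same way. Each lap should be about 30 mm, so that no print is covered. Set the panels down, do not drop them, and do not disturb the other things on the table.

Things in the scene. Friction and masses are not known exactly. Their poses are not given: they have to be found in the camera images.
- board_stop (a point): point on the drying board: middle of the end stop's face, on the board's top surface (8 mm above the table). x runs along the board away from the stop, y across it, z up. The aluminium stop is 120 mm wide and 16 mm high.
- board: the plywood drying board, fixed flat on the table, 390 x 170 x 8 mm; 6 mm high, 6 mm wide lips along its two long edges, open at the end away from the stop. Origin: centre of its underside; x along its length away from the stop, y across. The stop's face is at x = -175 mm.
- board_bar (a point): middle of the underside of the fixed aluminium bar that crosses the board, 24 mm from the stop's face and 12 mm above the board's surface. The bar is 20 mm wide (along the board), 12 mm thick, on posts that leave 96 mm between them. Axes as the board's.
- panel_long: the longest printed aluminium panel, 150 x 56 x 6 mm. Grey print with dark lines and a ring on its top, 70 mm long, in the middle of its length; 40 mm bare margin at each end; the two ends are alike. Starts level on its own nest. Origin: centre of the underside; x along its length, y across its width, z up. About 136 g; take it by its two long edges (56 mm apart).
- panel_middle: the middle-sized printed aluminium panel, 125 x 56 x 6 mm. Grey print with dark lines and a ring on its top, 45 mm long, in the middle of its length; 40 mm bare margin at each end; the two ends are alike. Starts level on its own nest. Origin: centre of the underside; x along its length, y across its width, z up. About 113 g; take it by its two long edges (56 mm apart).
- panel_short: the shortest printed aluminium panel, 100 x 56 x 6 mm. Grey print with dark lines and a ring on its top, 20 mm long, in the middle of its length; 40 mm bare margin at each end; the two ends are alike. Starts level on its own nest. Origin: centre of the underside; x along its length, y across its width, z up. About 91 g; take it by its two long edges (56 mm apart).
- nest_long: the fixed printing nest under the longest panel: low block 20 mm high, 34 mm wide (narrower than the panel), 80 mm long on a 96 mm foot 6 mm high. Origin: centre of its underside on the table; x along its length.
- nest_middle: the fixed printing nest under the middle-sized panel: low block 20 mm high, 34 mm wide (narrower than the panel), 80 mm long on a 96 mm foot 6 mm high. Origin: centre of its underside on the table; x along its length.
- nest_short: the fixed printing nest under the shortest panel: low block 20 mm high, 34 mm wide (narrower than the panel), 80 mm long on a 96 mm foot 6 mm high. Origin: centre of its underside on the table; x along its length.
- print_pad: bystander: reddish silicone printing pad, a dome on a 44 mm square wooden foot, 41 mm high, standing between two nests. Origin: centre of the underside.
- spatula: bystander: ink spatula 170 mm long lying on the table between two nests, along its x.
- ink_jar: bystander: ink jar, 68 mm across, 85 mm high, at the left. Origin: centre of the underside.
- thinner: bystander: bottle, 60 mm across, 170 mm high, at the right. Origin: centre of the underside.
- wrench: bystander: wrench 160 mm long lying at the right of the board, along its x.
- cup: bystander: cup, 72 mm across, 85 mm high, at the far left. Origin: centre of the underside.
There are look-alikes about, which are no part of the job. What is shaped like the panel_middle but orange or purple is not meant.

How it is judged (in metres and radians):
On the way, in this order (a step that is already met when the one before it is completed fails the run):
1. the longest panel lies under the bar, home against the stop (x of panel_long in the frame of board_stop between 0.072 and 0.081 m and z of panel_long in the frame of board_stop between -0.002 and 0.002 m and angle between panel_long's own z axis and vertical below 0.04 rad and y of panel_long in the frame of board_stop between -0.015 and 0.015 m and angle between the x axis of panel_long and the x axis of board_stop, either way round below 0.17 rad), for 0.2 s.
2. the middle-sized panel is lapped over the longest one's free end (all of step 1 and horizontal distance between panel_long and panel_middle between 0.0965 and 0.1255 m and z of panel_middle in the frame of board_stop between 0.002 and 0.007 m and angle between panel_middle's own z axis and vertical between 0.03 and 0.16 rad and y of panel_middle in the frame of board_stop between -0.015 and 0.015 m and angle between the x axis of panel_middle and the x axis of board_stop, either way round below 0.17 rad and x of panel_middle in the frame of board_stop above 0.15 m), for 0.2 s.
At the end, for the whole second after the job is handed in: Longest panel flat under the bar, within 6 mm of the stop; middle-sized laps 12-41 mm over it, shortest laps 12-41 mm over the middle-sized; both slope 0.03-0.16 rad, far end on the board. All within 15 mm of the centre line and 0.17 rad (slope included) of its direction, released, at rest (all of step 2 and horizontal distance between panel_middle and panel_short between 0.0715 and 0.1005 m and z of panel_short in the frame of board_stop between 0.002 and 0.007 m and angle between panel_short's own z axis and vertical between 0.03 and 0.16 rad and y of panel_short in the frame of board_stop between -0.015 and 0.015 m and angle between the x axis of panel_short and the x axis of board_stop, either way round below 0.17 rad and x of panel_short in the frame of board_stop above 0.22 m and linear speed of each of panel_long, panel_middle, panel_short below 0.02 m/s and angular speed of each of panel_long, panel_middle, panel_short below 0.1 rad/s and contact force between each of panel_long, panel_middle, panel_short and the fingers below 0.05 N); the robot touches nothing.
It fails at once if a panel is dropped (falls faster than 0.6 m/s, touched by no finger) ((linear speed of panel_long above 0.6 m/s and contact force between panel_long and the fingers below 0.01 N) or (linear speed of panel_middle above 0.6 m/s and contact force between panel_middle and the fingers below 0.01 N) or (linear speed of panel_short above 0.6 m/s and contact force between panel_short and the fingers below 0.01 N)).
It fails at once if a bystander is moved by more than 30 mm or knocked over (distance of any of print_pad, spatula, ink_jar, thinner, wrench, cup from where it was at the start of the episode above 0.03 m or angle between any of print_pad, ink_jar, thinner, cup's own z axis and vertical above 0.5 rad).
It also fails if it takes over 70 s, if anything falls off the work surface, if the arm or the gripper's body presses on something with over 40 N, if the wrist force passes 120 N, or if a joint passes its speed limit or range.

## Robot

A 7-joint arm with a two-finger parallel gripper is mounted at the origin on the work surface. World frame = base frame: x ahead of the robot, y to its left, z up, the work surface at z = 0. Lengths are in mm, angles in rad, forces in N, time in s.
With the tool pointing down it reaches from about 400 to 900 mm from the base axis. Payload 5.6 kg.
Tool frame: the origin (TCP) lies midway between the tips of the shut fingers; the grasp point (between the pads) lies 19 mm behind it; z points along the fingers, y is the line along which they close (so a half turn about z gives the same grasp; the last joint's range is limited). The gripper opens to 92 mm and grips with 3 to 60 N. Pads are 20 mm wide; open, the fingers measure 128 mm over their backs; the gripper's body (75 mm by 189 mm) begins 69 mm behind the grasp point.
Start: joints at [1.252, 0.468, -0.012, 1.603, 0.006, 1.071, -0.056], TCP at [176.964, -625.454, 214.592] pointing down, gripper open.
Joint ranges: [-2.53, 2.53], [-0.31, 2.02], [-1.57, 1.55], [0.28, 2.44], [-1.29, 4.43], [0.15, 1.84], [-2.92, 2.92]. Speed limits (rad/s): [2.57, 2.57, 3.14, 3.14, 3.14, 3.14, 3.14].

## Interface

Orientations are given as a rotation vector (axis times angle).
In Python, from cell import robot, grip, kin, viewer gives the robot as it stands. Calls block until the motion is done:
- robot.movep(position, orientation): joint-space move of the TCP to a pose.
- robot.servo_line(position, feed=150, rotation=None): straight line of the TCP; rotation=None keeps the orientation; feed is the mean speed in mm/s.
- robot.goto_joints(angles): joint-space move.
- grip(opening, newtons=None): opening from 0.0 (shut) to 1.0 (fully open); newtons is the grip in N (None keeps the last); returns when the fingers have stopped.
- robot.hold(seconds).
- kin.ik(position, orientation): joint angles nearest the present ones, or None.
- robot.observe(): the state.
- viewer.read_camera(name): name is "scene" or "side" or "wrist"; returns the picture (480x640x3 uint8, red, green, blue); there is no depth.
- viewer.camera_info(name): a dict with "camera_matrix" (3x3 intrinsics, pixels), "k1" (the pictures are not rectified: a ray, as slopes to the right and down, at radius r is drawn at 1 + k1 r^2 times it, then the intrinsics apply), "R" (3x3) and "t" (3): a world point X has camera coordinates R X + t. Camera axes: x right, y down, z forward; pixel columns grow to the right and rows downward; lengths in mm; the calibration is good to about 2 mm. A picture is of the moment at which its call begins: read the wrist's pose just before it. camera_info takes no time and is no camera call; for the wrist camera it gives the pose at the moment of the call.
A pose or a line that the arm cannot do raises robot.IKError and nothing moves.
- robot.job_done(): hands the job in; it is judged then, once.
Trained networks look in the newest picture that a camera, given by its name, has taken for a name from the list of things; names that differ only in an ending like _2 or _b are one class to them, and where a whole thing is asked for, a point or a joint stands for the part that bears it (a point fixed in the world has none). Each returns a list of dicts, best first, with "confidence" (0 to 1); they miss things now and then, are a little off and sometimes report something else, mostly with a low value. They report only what shows in the picture. A call takes as long as a camera call. They do not tell look-alikes from the thing itself.
- viewer.silhouettes(name, camera): "mask" (480x640 bool, what is visible of it).
- viewer.pinpoint(name, camera): "at" ([x, y, z] in mm, in the coordinates of the camera as it stood for that picture, good to about 4 mm: a listed point, or the origin of a listed thing).
The state is a dict: "t": time; "joints": joint angles; "joint_velocities": joint speeds; "joint_torque": joint torques, N m; "tcp_pos": TCP position; "tcp_rot": TCP orientation; "contact_force": force on the tool from outside, world axes, zero at the start; "wrist_torque": the same for the moment, N m; "grip_width": opening from 0.0 (shut) to 1.0 (fully open); "grip_force": force on a finger pad.
Only numpy, scipy, OpenCV 4.12 (cv2) and the standard library are available. Lean on these libraries where they do the work, as an engineer would, in place of code of your own. Each camera call takes 0.05 s, during which the arm holds its last target. There are 200 camera calls.

## Working session

There is one attempt and no reset: what is moved stays moved. The work goes in short steps, each a Python script; the robot and the scene stay as the last script left them, time stands still between calls to the robot, and variables do not carry over. Pictures are saved under pics/ and viewed, at most 10 in all, crops included, and the job is handed in when it is done.

```bash
mkdir -p pics; ls; cat > h.py <<'E'
import numpy as np, cv2
from scipy.spatial.transform import Rotation as Rn
from cell import robot, grip, kin, viewer
def save(n,im): cv2.imwrite('pics/'+n+'.png',im[:,:,::-1])
def world(cam,p,info=None):
    i=info or viewer.camera_info(cam); return np.array(i['R']).T@(np.array(p)-np.array(i['t']))
def proj(i,X):
    c=np.array(i['R'])@np.array(X,float)+np.array(i['t']); s=c[:2]/c[2]; s=s*(1+i['k1']*(s@s)); K=np.array(i['camera_matrix']); return (K@[*s,1])[:2]
def ray(i,uv,z):
    K=np.array(i['camera_matrix']); d=np.linalg.solve(K,[*uv,1])[:2]; s=d.copy()
    for _ in range(20): s=d/(1+i['k1']*(s@s))
    R=np.array(i['R']); o=-R.T@np.array(i['t']); v=R.T@[*s,1]; return o+v*(z-o[2])/v[2]
def maskpose(i,m,z):
    # centre + direction of a rectangle from mask, at height z
    cs,_=cv2.findContours(m.astype(np.uint8),cv2.RETR_EXTERNAL,cv2.CHAIN_APPROX_NONE)
    c=max(cs,key=cv2.contourArea)[:,0,:]
    P=np.array([ray(i,p,z)[:2] for p in c],np.float32)
    (cx,cy),(w,h),a=cv2.minAreaRect(P)
    if h>w: w,h,a=h,w,a+90
    return np.array([cx,cy]),(w,h),np.radians((a+90)%180-90)
E
python3 - <<'E'
from h import *
s=robot.observe(); print(s['t'],s['tcp_pos'],s['tcp_rot'],s['joints'])
for cam in ['scene','side']:
    im=viewer.read_camera(cam); save(cam+'0',im); i=viewer.camera_info(cam)
    print(cam,-np.array(i['R']).T@i['t'])
    for n in ['panel_long','panel_middle','panel_short','board_stop','board_bar','board','print_pad','spatula','nest_long','nest_middle','nest_short']:
        for d in viewer.pinpoint(n,cam):
            print(n,round(d['confidence'],2),world(cam,d['at'],i).round(0),proj(i,world(cam,d['at'],i)).round(0))
print(robot.observe()['t'])
E
```

```text
pics
0.0 [ 176.76795391 -624.88008083  213.63771504] [-3.11001489e+00 -4.31519959e-01  5.84124863e-04] [ 1.25200729  0.46838677 -0.01160187  1.60361503  0.00599595  1.07144712
 -0.05627931]
scene [1555.48423144 -323.12118492  828.43499366]
panel_long 0.55 [ 433. -275.   16.] [207. 262.]
panel_middle 0.86 [420. -26.  24.] [301. 239.]
panel_middle 0.81 [ 256. -242.    1.] [211. 228.]
panel_middle 0.77 [266. 239.   1.] [372. 202.]
panel_middle 0.37 [433. 241.  19.] [396. 226.]
panel_short 0.87 [434. 242.  18.] [397. 226.]
board_stop 0.91 [ 648. -196.    6.] [256. 314.]
board_bar 0.17 [462. 511.  -2.] [487. 220.]
print_pad 0.81 [415. 132.   0.] [357. 235.]
spatula 0.85 [ 421. -128.    0.] [264. 254.]
nest_long 0.58 [ 431. -273.   -0.] [208. 267.]
nest_middle 0.64 [421. -21.  -2.] [303. 247.]
nest_short 0.42 [435. 250.  -1.] [399. 231.]
side [-162.74772074  664.3827996   944.18345201]
panel_long 0.7 [650. -13.  -1.] [290. 213.]
panel_long 0.62 [ 437. -275.   20.] [407. 204.]
panel_long 0.29 [ 682. -338.   -3.] [360. 164.]
panel_long 0.19 [432. 252.  15.] [265. 303.]
panel_middle 0.89 [419. -21.  17.] [350. 250.]
panel_middle 0.73 [ 260. -241.   -4.] [449. 248.]
panel_middle 0.61 [259. 245.  -5.] [317. 354.]
panel_short 0.68 [436. 252.  16.] [264. 302.]
board_stop 0.73 [ 651. -189.    4.] [334. 186.]
board_stop 0.45 [ 648. -166.   20.] [329. 185.]
board_stop 0.43 [420. -23.  19.] [350. 249.]
board_bar 0.94 [ 650. -165.   15.] [328. 186.]
board_bar 0.71 [ 643. -449.    0.] [392. 155.]
board 0.81 [651. -16.  -2.] [291. 212.]
print_pad 0.52 [412. 137.  -2.] [307. 288.]
spatula 0.87 [ 421. -134.   -2.] [378. 235.]
nest_short 0.56 [437. 252.  -2.] [264. 307.]
1.2
```

View pics/scene0.png

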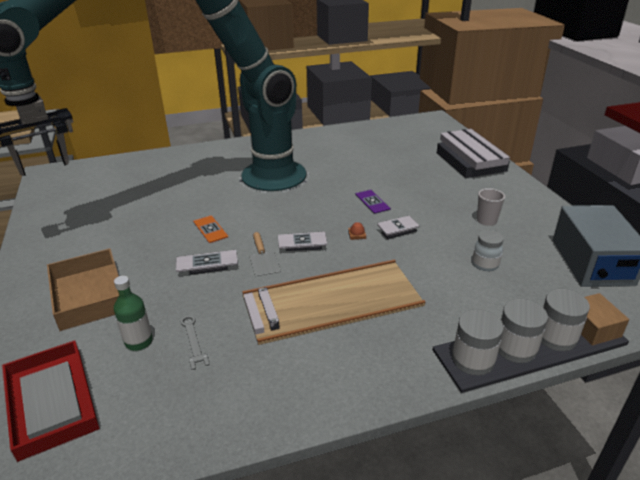

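View pics/side0.png

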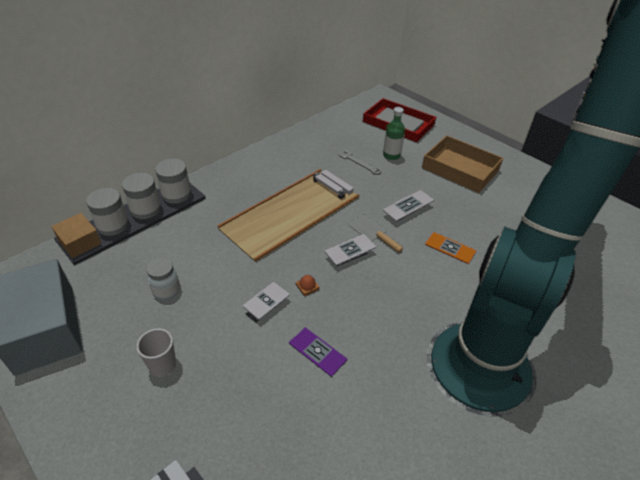

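```bash
cat >> h.py <<'E'
def rot(a,pitch=0.0):
    """tool down; tool x along world heading a; pitch>0 lowers the +heading end"""
    return (Rn.from_euler('z',a)*Rn.from_euler('y',pitch)*Rn.from_euler('x',np.pi)).as_rotvec()
E
python3 - <<'E'
from h import *
i=viewer.camera_info('wrist'); s=robot.observe(); T=Rn.from_rotvec(s['tcp_rot'])
C=-np.array(i['R']).T@i['t']; print('cam in tcp',T.inv().apply(C-s['tcp_pos']), 'cam z in tcp',T.inv().apply(np.array(i['R'])[2]), np.array(i['camera_matrix'])[0,0])
for a in (np.pi/2,-np.pi/2):
    for p in ([434,-274,300],[434,-274,20],[420,-22,300],[420,-22,20],[435,250,20],[650,-115,300],[650,-115,8],[650,75,8]):
        q=kin.ik(p,rot(a)); print(a,p,None if q is None else np.round(q,2))
E
```

```text
cam in tcp [  77.62501602    0.37220664 -169.30032426] cam z in tcp [-0.27555782 -0.00144045  0.96128342] 347.56951863445977
1.5707963267948966 [434, -274, 300] [ 0.9   0.19 -0.46  1.81  0.09  1.16  0.41]
1.5707963267948966 [434, -274, 20] [ 0.81  0.58 -0.38  2.04  0.37  0.59  0.17]
1.5707963267948966 [420, -22, 300] [ 0.75  0.03 -0.77  1.98  0.02  1.14 -0.03]
1.5707963267948966 [420, -22, 20] [ 0.42  0.5  -0.51  2.24  0.5   0.51 -0.49]
1.5707963267948966 [435, 250, 20] [ 0.03  0.69 -0.78  2.05  0.75  0.72 -1.23]
1.5707963267948966 [650, -115, 300] [ 0.56  0.5  -0.64  1.45  0.3   1.29 -0.1 ]
1.5707963267948966 [650, -115, 8] [ 0.51  0.82 -0.56  1.66  0.56  0.82 -0.29]
1.5707963267948966 [650, 75, 8] [ 0.2   0.8  -0.53  1.68  0.53  0.8  -0.57]
-1.5707963267948966 [434, -274, 300] [ 0.47  0.15  0.03  1.83 -0.01  1.16 -2.64]
-1.5707963267948966 [434, -274, 20] [ 0.33  0.54  0.2   2.07 -0.2   0.55 -2.46]
-1.5707963267948966 [420, -22, 300] [-1.38 -0.29  1.2   2.07  0.29  1.19  2.84]
-1.5707963267948966 [420, -22, 20] [ 0.98  1.02 -1.33  2.21  1.23  1.08  2.06]
-1.5707963267948966 [435, 250, 20] [ 0.34  1.12 -1.34  2.03  1.24  1.18  1.58]
-1.5707963267948966 [650, -115, 300] [-0.66  0.75  1.35  1.53 -0.74  1.45 -2.42]
-1.5707963267948966 [650, -115, 8] [-0.01  0.74  0.18  1.7  -0.19  0.72 -2.87]
-1.5707963267948966 [650, 75, 8] [ 0.6   1.28 -1.34  1.65  1.29  1.33  2.16]
```

```bash
python3 - <<'E'
from h import *
import pickle
tiles=[]
for n,p,names in [('short',[436,250+30],['panel_short']),('middle',[420,-22+40],['panel_middle','print_pad','spatula']),('long',[435,-274+40],['panel_long','spatula']),('boardA',[650,-150+60],['board_stop','board_bar','board']),('boardB',[650,-20+60],['board'])]:
    z=260
    while kin.ik([*p,z],rot(np.pi/2)) is None: z-=20
    if n=='short': robot.movep([436,20,z],rot(np.pi/2)) if False else None
    robot.movep([*p,z],rot(np.pi/2)); robot.hold(.25)
    i=viewer.camera_info('wrist'); im=viewer.read_camera('wrist'); tiles.append(cv2.resize(im,(390,292)))
    pickle.dump((i,im),open(n+'.pkl','wb')); print(n,z,robot.observe()['t'])
    for nm in names:
        for d in viewer.pinpoint(nm,'wrist')[:2]: print('  pin',nm,round(d['confidence'],2),world('',d['at'],i).round(1))
        if nm[:5]=='panel':
            for d in viewer.silhouettes(nm,'wrist')[:2]:
                c,wh,a=maskpose(i,d['mask'],26); uv=np.argwhere(d['mask']).mean(0)[::-1]
                print('  sil',round(d['confidence'],2),c.round(1),np.round(wh,1),round(a,3),im[d['mask']].mean(0).round(),uv.round())
tiles.append(np.zeros_like(tiles[0]))
save('tiles',np.vstack([np.hstack(tiles[:2]),np.hstack([tiles[2],tiles[3]])]))
save('boardB',im)
E
```

```text
short 260 4.7917
  pin panel_short 0.56 [435.  245.8  20.6]
  sil 0.79 [435.1 245.8] [101.3  56.2] -1.503 [161. 164. 163.] [312. 229.]
middle 260 6.2167
  pin panel_middle 0.76 [424.6 -20.8  18.9]
  sil 0.9 [272.1 214.9] [122.9  30.6] -0.008 [ 89.  54. 114.] [165.  13.]
  sil 0.73 [ 293.8 -192.8] [54.6 14.2] 0.047 [131.  66.   9.] [220. 361.]
  pin print_pad 0.59 [409.6 136.3  -2.3]
  pin spatula 0.55 [ 422.  -135.9   -2.6]
long 260 7.7083
  pin panel_long 0.94 [ 435.1 -273.9   19.4]
  sil 0.96 [ 432.8 -273.2] [149.2  56.4] 1.459 [136. 141. 140.] [310. 232.]
  pin spatula 0.62 [ 419.1 -135.7   -3. ]
boardA 260 9.175
  pin board_stop 0.94 [ 650.7 -191.8    6.9]
  pin board_stop 0.55 [650.2 -16.4   2.5]
  pin board_bar 0.73 [ 648.1 -165.9   24.6]
  pin board 0.96 [ 6.488e+02 -1.290e+01  3.000e-01]
boardB 260 10.2083
  pin board 0.62 [ 431.3 -273.1   19.5]
  pin board 0.61 [649.5 -14.1   0.9]
```

View pics/tiles.png

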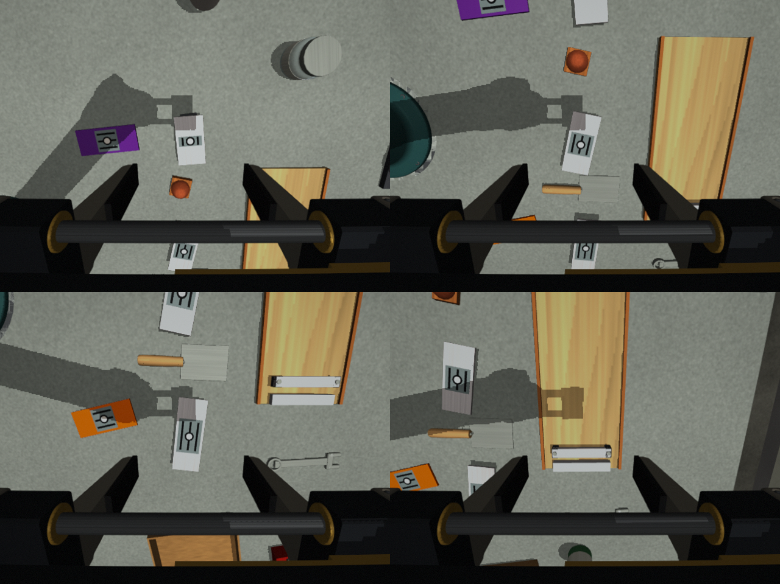

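View pics/boardB.png

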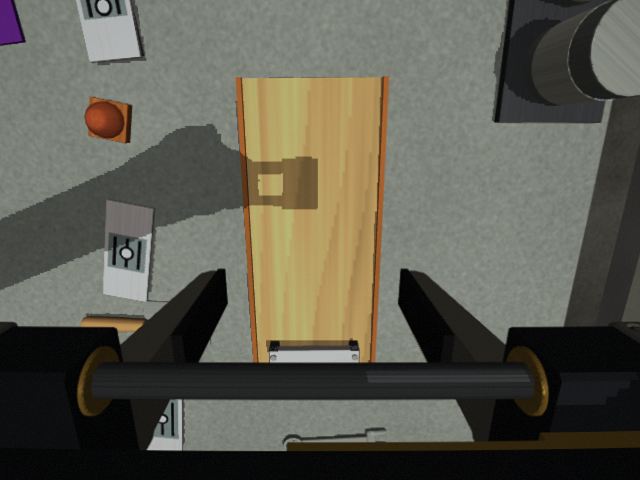

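```bash
python3 - <<'E'
from h import *
import pickle
for n in ('boardA','boardB'):
    i,im=pickle.load(open(n+'.pkl','rb'))
    hsv=cv2.cvtColor(im,cv2.COLOR_RGB2HSV)
    L=[];Rr=[]
    m=((hsv[...,1]>90)&(hsv[...,0]<30)).astype(np.uint8)
    k,lab,st,_=cv2.connectedComponentsWithStats(m); b=1+np.argmax(st[1:,4]); m=lab==b; print(st[b])
    for r in range(100,430,3) if n=='boardA' else range(85,335,3):
        c=np.flatnonzero(m[r])
        if len(c)<50: continue
        L.append(ray(i,(c[0]-.5,r),14)[:2]); Rr.append(ray(i,(c[-1]+.5,r),14)[:2])
    for nm,P in(('L',L),('R',Rr)):
        P=np.array(P); f=np.polyfit(P[:,1],P[:,0],1); res=np.abs(P[:,0]-np.polyval(f,P[:,1])); g=res<3; f=np.polyfit(P[g,1],P[g,0],1)
        print(n,nm,'x at y=-190,-15,200',np.polyval(f,[-190,-15,200]).round(1),'slope',f[0].round(4),P[:,1].min().round(),P[:,1].max().round(),g.mean().round(2))
    # columns: far end of board
    c=int(im.shape[1]/2)-10
    rr=np.flatnonzero(m[:,c]); print('far end', ray(i,(c,rr[0]-.5),8).round(1))
    # stop/bar profile
    if n=='boardA':
        cols=range(300,330); g=im[380:480,300:330].mean(1); 
        for r in range(440,480,2): pass
        save('Acrop',cv2.resize(im[340:480,210:430],None,fx=3.5,fy=3.5,interpolation=cv2.INTER_NEAREST))
robot.movep([430,40,255],rot(np.pi/2)); robot.hold(.25)
i=viewer.camera_info('wrist'); im=viewer.read_camera('wrist')
for d in viewer.silhouettes('panel_middle','wrist'):
    c,wh,a=maskpose(i,d['mask'],26); print('sil',round(d['confidence'],2),c.round(1),np.round(wh,1),round(a,3),im[d['mask']].mean(0).round())
for d in viewer.pinpoint('panel_middle','wrist'): print(world('',d['at'],i),d['confidence'])
pickle.dump((i,im),open('mid2.pkl','wb'))
# own grey blob
hsv=cv2.cvtColor(im,cv2.COLOR_RGB2HSV)
save('mid2',im)
E
```

```text
[  232     0   162   292 39277]
boardA L x at y=-190,-15,200 [566.1 565.4 564.5] slope -0.0041 -187.0 24.0 1.0
boardA R x at y=-190,-15,200 [736.  735.5 734.8] slope -0.0032 -187.0 23.0 1.0
far end [647.3 124.9   8. ]
[  235    76   154   288 37842]
boardB L x at y=-190,-15,200 [566.  565.3 564.6] slope -0.0036 -144.0 169.0 1.0
boardB R x at y=-190,-15,200 [735.9 735.3 734.7] slope -0.003 -144.0 169.0 1.0
far end [647.6 177.6   8. ]
sil 0.9 [271.8 231.2] [121.7  50.9] 0.09 [ 90.  55. 114.]
sil 0.77 [420.2 -21.9] [125.9  56.5] 1.351 [151. 156. 155.]
sil 0.68 [ 271.5 -237.8] [114.6  27.1] 0.222 [139.  90.  41.]
[422.22245548 -22.74094643  18.27856653] 0.85
[262.74533276 241.56477728  -1.28803108] 0.85
[ 259.98680142 -242.68669117   -1.0740024 ] 0.59
```

View pics/Acrop.png

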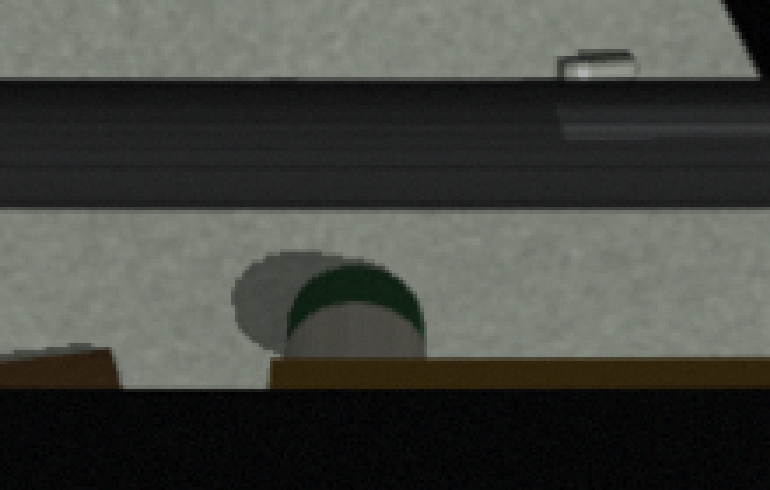

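```bash
cat >> h.py <<'E'
def st(tag=''):
    s=robot.observe(); print(tag,'t',round(s['t'],1),'tcp',np.round(s['tcp_pos'],1),'F',np.round(s['contact_force'],1),'w',round(s['grip_width'],3),'gf',round(s['grip_force'],1)); return s
def pick(c,a,N=30):
    robot.movep([*c,90],rot(a)); robot.servo_line([*c,21],feed=90); robot.hold(.2); st('at grasp')
    grip(0.0,N); st('gripped'); robot.servo_line([*c,60],feed=80); robot.servo_line([*c,130],feed=200); return st('lifted')
CX=lambda y: 651.0-0.0035*(y+190)
HD=np.pi/2+0.0035
E
python3 - <<'E'
from h import *
grip(1.0)
pick([432.8,-273.2],1.459)
y=-55
robot.movep([CX(y),y,110],rot(HD)); robot.servo_line([CX(y),y,30],feed=120); robot.hold(.2); s=st('above board')
save('pre',viewer.read_camera('wrist')); save('preside',viewer.read_camera('side'))
E
```

```text
at grasp t 14.2 tcp [ 433.1 -273.5   21.5] F [-0.3 -0.   0.1] w 1.002 gf 0.0
gripped t 14.8 tcp [ 432.8 -273.2   21. ] F [ 0.2 -0.4 -0.1] w 0.596 gf 30.0
lifted t 16.0 tcp [ 432.2 -273.3  129.4] F [ 0.2  0.4 -2. ] w 0.602 gf 30.0
above board t 18.2 tcp [651.2 -55.   31. ] F [ 0.7 -0.4 -1. ] w 0.597 gf 30.0
```

View pics/pre.png

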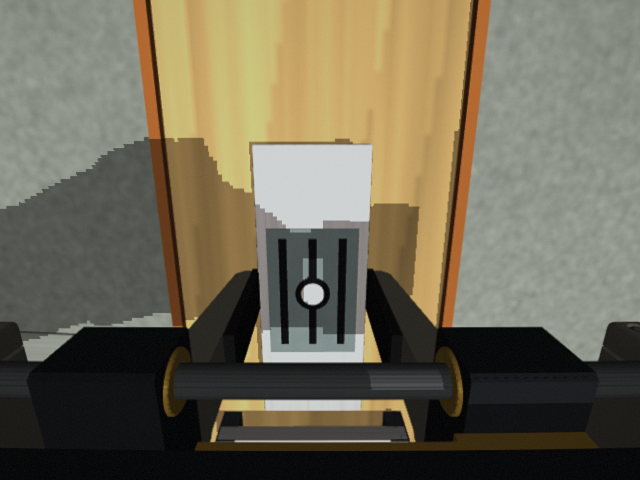

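```bash
python3 - <<'E'
from h import *
y=-55
robot.servo_line([CX(y),y,11.2],feed=60); robot.hold(.1); s=st('low')
y=-108
robot.servo_line([CX(y),y,11.2],feed=60); robot.hold(.1); s=st('in')
if np.abs(s['contact_force']).max()<8:
    while y>-122:
        y-=1; robot.servo_line([CX(y),y,11.2],feed=30); s=robot.observe()
        if abs(s['contact_force'][1])>5: break
    st('home')
E
```

```text
low t 18.9 tcp [650.5 -54.9  11.1] F [ 0.5  0.3 -2.3] w 0.601 gf 30.0
in t 20.0 tcp [ 650.8 -107.2   11.3] F [-0.7  0.1 -1.7] w 0.598 gf 30.0
home t 22.2 tcp [ 650.8 -115.3   11.2] F [ 0.9  5.9 -1.4] w 0.601 gf 30.0
```

```bash
python3 - <<'E'
from h import *
s=robot.observe(); y=-116.0; z=11.2
while z>8.6:
    z-=.5; robot.servo_line([CX(y),y,z],feed=15); s=robot.observe()
    if s['contact_force'][2]>3: break
st('down'); print(z)
grip(1.0); st('open'); robot.servo_line([CX(y),y,40],feed=60); robot.servo_line([CX(y)-60,y+30,140],feed=250)
i=viewer.camera_info('wrist'); im=viewer.read_camera('wrist'); save('long1',im)
for d in viewer.silhouettes('panel_long','wrist')[:2]:
    c,wh,a=maskpose(i,d['mask'],14); print(c.round(1),np.round(wh,1),round(a,3),round(d['confidence'],2))
for d in viewer.pinpoint('panel_long','wrist')[:2]: print(world('',d['at'],i).round(1),d['confidence'])
st()
E
```

```text
down t 23.7 tcp [ 651.  -115.3    9. ] F [-1.8  5.   3.9] w 0.601 gf 30.0
8.2
open t 24.4 tcp [ 651.2 -116.5    8.5] F [ 2.1 -1.   4. ] w 0.997 gf 1.5
[ 649.8 -100.5] [120.5  57.2] -1.567 0.61
[ 652.1 -119.5    8.9] 0.86
[651.4 -15.9   3.7] 0.44
 t 25.9 tcp [590.4 -86.7 138.2] F [-0.1  0.2 -0.2] w 1.0 gf 0.0
```

View pics/long1.png

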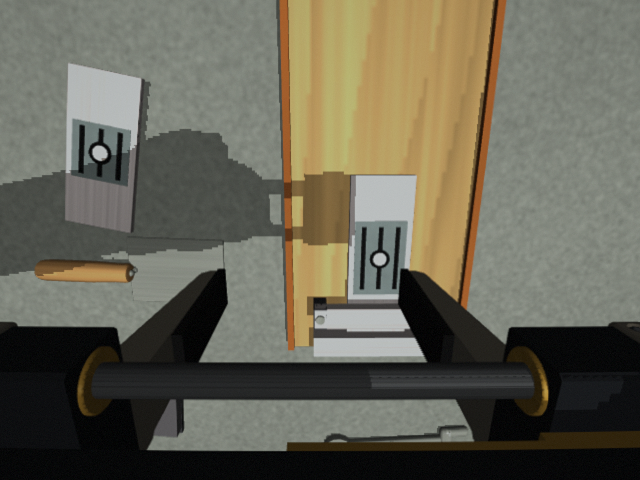

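```bash
cat >> h.py <<'E'
def place(y,zu,sl):
    R=rot(HD,sl); robot.movep([CX(y),y,90],R); z=zu+5; robot.servo_line([CX(y),y,z],feed=90); robot.hold(.2); f0=st('near')['contact_force'][2]
    while z>zu-.8:
        z-=.5; robot.servo_line([CX(y),y,z],feed=15); robot.hold(.03); f=robot.observe()['contact_force'][2]
        if f-f0>3.5: break
    st('down'); print('z cmd',z,'f0',f0)
E
python3 - <<'E'
from h import *
pick([420.2,-21.9],1.351)
place(-7.8,13,.063)
save('mid_hold',viewer.read_camera('wrist')); save('mid_hold_side',viewer.read_camera('side'))
E
```

```text
at grasp t 27.8 tcp [420.6 -22.   21.5] F [ 0.1 -0.4 -0.3] w 1.002 gf 0.0
gripped t 28.4 tcp [420.3 -21.9  21. ] F [-0.8  0.4  0.2] w 0.601 gf 30.0
lifted t 29.6 tcp [419.7 -22.4 129.4] F [-0.6  0.4 -1. ] w 0.602 gf 30.0
near t 31.6 tcp [650.8  -7.8  18.7] F [ 0.3  0.2 -2.3] w 0.599 gf 30.0
down t 34.8 tcp [650.4  -7.8  12.9] F [-1.8 -0.7  3.4] w 0.603 gf 30.0
z cmd 12.5 f0 -2.258183255871378
```

View pics/mid_hold.png

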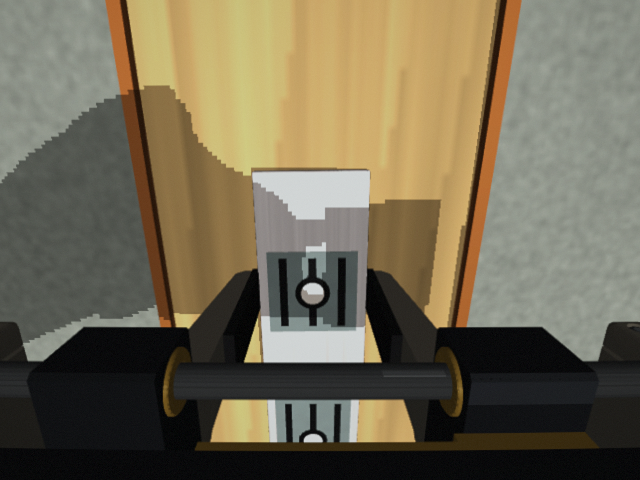

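The middle panel is lapped on the long one at about (312,380), straight, with its print and far end (y≈170 px) clear. I'll release it and measure.

```bash
python3 - <<'E'
from h import *
y=-7.8
grip(1.0); st('open'); robot.servo_line([CX(y),y,40],feed=60); robot.servo_line([CX(y)-60,y+50,150],feed=250,rotation=rot(HD)); robot.hold(.1)
i=viewer.camera_info('wrist'); im=viewer.read_camera('wrist'); save('mid1',im)
for n in('panel_middle','panel_long'):
  for d in viewer.silhouettes(n,'wrist')[:2]:
    c,wh,a=maskpose(i,d['mask'],17 if 'mid' in n else 14); print(n,c.round(1),np.round(wh,1),round(a,3),round(d['confidence'],2))
  for d in viewer.pinpoint(n,'wrist')[:2]: print(world('',d['at'],i).round(1),d['confidence'])
st()
E
```

```text
open t 35.5 tcp [650.4  -7.8  12.5] F [-0.5 -0.5 -0.3] w 0.997 gf 0.0
panel_middle [649.6  -8.8] [129.2  57.4] -1.543 0.74
[651.6  -7.3  11.6] 0.71
panel_long [650.1 -88.6] [56.1 30.1] 0.002 0.88
[ 651.5 -119.4    7.4] 0.63
 t 37.2 tcp [590.2  42.  149.1] F [ 0.   0.2 -0.6] w 0.996 gf 0.0
```

View pics/mid1.png

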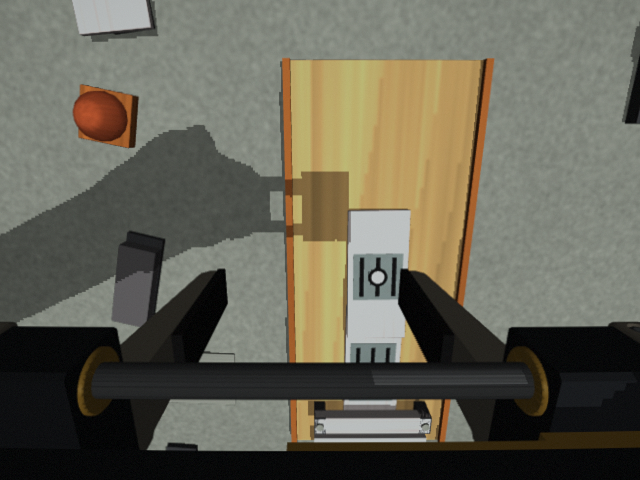

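```bash
python3 - <<'E'
from h import *
pick([435.1,245.8],np.pi-1.503)
y=75; place(y,13.2,.085)
grip(1.0); st('open'); robot.servo_line([CX(y),y,40],feed=60); robot.servo_line([CX(y)-60,y+40,190],feed=250,rotation=rot(HD)); robot.hold(.1)
i=viewer.camera_info('wrist'); im=viewer.read_camera('wrist'); save('short1',im)
for n in('panel_short','panel_middle','panel_long'):
  for d in viewer.silhouettes(n,'wrist')[:2]:
    c,wh,a=maskpose(i,d['mask'],17); print(n,c.round(1),np.round(wh,1),round(a,3),round(d['confidence'],2))
  for d in viewer.pinpoint(n,'wrist')[:2]: print(world('',d['at'],i).round(1),d['confidence'])
st()
E
```

```text
at grasp t 39.3 tcp [435.5 245.9  21.5] F [-0.2  0.4 -0.4] w 1.004 gf 0.0
gripped t 40.0 tcp [435.1 245.8  21. ] F [0.1 1.3 0.3] w 0.601 gf 30.0
lifted t 41.1 tcp [435.  245.1 129.4] F [-0.8  0.  -0.7] w 0.601 gf 30.0
near t 43.3 tcp [650.5  75.   18.9] F [-0.4  1.3 -1.4] w 0.601 gf 30.0
down t 46.5 tcp [650.2  75.1  13.1] F [-2.2 -0.1  4.1] w 0.603 gf 30.0
z cmd 12.7 f0 -1.3646055738502283
open t 47.1 tcp [650.1  75.   12.7] F [-1.2 -0.2 -0.3] w 1.001 gf 0.0
panel_short [649.7  74.6] [101.8  56.3] -1.556 0.59
[654.1  75.8   8.6] 0.59
panel_middle [314.2 242.7] [55.  46.3] -1.467 0.91
panel_middle [650.1 -17.3] [81.3 56.7] -1.549 0.8
[652.5  -8.8  10.5] 0.96
panel_long [ 649.9 -134.7] [55.8 49.2] 0.002 0.92
panel_long [421.3  21.4] [50.8 20.2] 0.774 0.23
[ 651.8 -117.8    7.4] 0.77
 t 49.0 tcp [590.  115.1 189.6] F [-0.4  0.1  1.1] w 1.001 gf 0.0
```

View pics/short1.png

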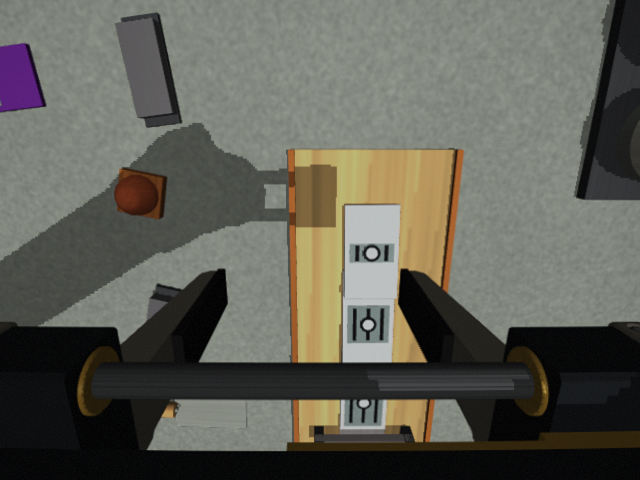

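The picture shows all three panels in line, with prints at (371,254), (368,324) and (364,404) uncovered and the robot clear, so I'll hand in.

```bash
python3 -c "
from cell import robot
print(robot.job_done())"
```

```text
the job is handed in; nothing more can be done
None
```

The three panels are shingled on the board, straight and centred: the longest home against the stop under the bar, then the middle-sized and the shortest each lapped about 30 mm with no print covered; the job was handed in at about 49 s of the 70 s and returned no verdict.

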